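Close the ink pots, light to dark

ROBOT

A 6-joint arm with a two-finger parallel gripper is mounted at the origin on the work surface. World frame = base frame: x ahead of the robot, y to its left, z up, the work surface at z = 0. Lengths are in m, angles in rad, forces in N, time in s.
With the tool pointing down it reaches from about 0.25 to 0.775 m from the base axis. Payload 4 kg.
Tool frame: the origin (TCP) lies midway between the tips of the shut fingers; the grasp point (between the pads) lies 19 mm behind it (grip_point_offset is the distance from the TCP to the grasp point, in m); z points along the fingers, y is the line along which they close (so a half turn about z gives the same grasp; the last joint's range is limited). The gripper opens to 94 mm and grips with 3 to 60 N. Pads are 16 mm wide; open, the fingers measure 119 mm over their backs; the gripper's body (75 mm by 177 mm) begins 78 mm behind the grasp point.
Start: joints at [-1.249, 0.087, 1.371, -0, 1.684, -0.103], TCP at [0.227, -0.501, 0.185] pointing down, gripper open.
Joint ranges: [-3.1, 3.1], [-0.76, 2.03], [0.27, 2.55], [-1.08, 4.22], [0.17, 2.65], [-2.57, 2.57]. Speed limits (rad/s): [2.79, 2.79, 3.14, 3.14, 3.14, 3.14].

INTERFACE

Orientations are given as [roll, pitch, yaw] about the fixed x, y, z axes, in that order (R = Rz(yaw) Ry(pitch) Rx(roll)).
In Python, from bench import * gives the robot as it stands.
- The arm moves only by the tool carry_out, never from a script. Its argument "commands" is a list of rows, each a list of 6 numbers: the shift along the tool's x, y, z in m, then the turn, a rotation vector about the tool's x, y, z in rad. In form: [[tx, ty, tz, rx, ry, rz], ...]. A call has exactly 5 rows; each row is the pose to reach, as a shift and turn from the pose commanded when the call began, along the tool's axes at that moment; what a row does not reach only later rows make up. A row lasts 1/10 s, in which the tool goes at most 50 mm and 8.59 degrees, less where a joint would pass 70% of its speed; a pose out of reach is approached as far as the arm can. A call with a gripper value outside its range is refused whole. "jaw" is the opening, from 0 (shut) to 1 (fully open), set as the call begins (left out, the last holds). The fingers move at their own pace and stop on an object; the grip force is fixed at half the most. Time passes only in rows, so rows that repeat a pose let the fingers close, or fill a call up. It gives the time, the measured TCP pose, the force, the opening and the grip force at its end, in the units of the state.
- get_obs(): the state, without advancing time (a new reading comes with each control period).
- snapshot(name): name is "side" or "top"; returns a dict with "img" (420x560x3 uint8, red, green, blue), "range_z" (420x560 float32, m along the optical axis (not along the pixel's ray), 0 where there is no reading), "fx", "fy", "cx", "cy" (pixels), "distortion" ([k1, k2, p1, p2, k3] as OpenCV has them; the pictures are not rectified), "R" (3x3) and "t" (3): a world point X has camera coordinates R X + t. Camera axes: x right, y down, z forward; pixel columns grow to the right and rows downward; lengths in m; the calibration is good to about 2 mm. A picture is of the moment at which its call begins.
- close_job(): hands the job in; it is judged then, once.
The state is a dict: "time": time; "joint_positions": joint angles; "qvel": joint speeds; "joint_torque": joint torques, N m; "tool_pos": TCP position; "ee_rot": TCP orientation; "wrist_force": force on the tool from outside, world axes, zero at the start; "wrist_torque": the same for the moment, N m; "width": finger opening in m; "finger_force": force on a finger pad.
Only numpy, scipy, OpenCV 4.12 (cv2) and the standard library are available. Lean on these libraries where they do the work, as an engineer would, in place of code of your own. Each camera call takes 0.05 s, during which the arm holds its last target. There are 200 camera calls.

TASK

Close three of the ink pots on the steel tray by pressing their lids lightly down with the fingertips until each is fully home: first yellow, then red, then black, so that dark ink is never carried to a lighter pot. Pick nothing up and leave the pots standing where they are. Leave the blue and green pots open and everything else undisturbed.

Things in the scene. Friction and masses are not known exactly. Their poses are not given: they have to be found in the camera images.
- tray: shallow fixed stainless tray, 316 mm (its x) by 636 mm (its y); floor 4 mm above the table, rim 14 mm high; origin under its centre
- pot_yellow: loose white ink pot with a yellow band and a yellow lid, 56 mm across, 0.3 kg, standing upright on the tray floor (to be closed); origin at the centre of its underside, z up
- lid_yellow_top (a point): centre of the flat upper face of the raised, cushioned pad (48 mm across, 6 mm high, same colour) in the middle of the yellow lid (60 mm across, fluted edge): the spot to press. About 64 mm above the pot's underside when the lid is open, 52 mm when fully home. The pad gives by up to 5 mm under pushes of 9 to 21 N and springs back
- lid_yellow (a joint): how far the yellow lid has been pushed down onto its pot, in m: 0 to 0.002 at the start (open, standing proud), 0.012 fully home. It slides stiffly under a push of a few newtons (8 N is always enough), meets its stop when home, and stays where it is left
- pot_red: loose white ink pot with a red band and a red lid, 56 mm across, 0.3 kg, standing upright on the tray floor (to be closed); origin at the centre of its underside, z up
- lid_red_top (a point): centre of the flat upper face of the raised, cushioned pad (48 mm across, 6 mm high, same colour) in the middle of the red lid (60 mm across, fluted edge): the spot to press. About 64 mm above the pot's underside when the lid is open, 52 mm when fully home. The pad gives by up to 5 mm under pushes of 9 to 21 N and springs back
- lid_red (a joint): how far the red lid has been pushed down onto its pot, in m: 0 to 0.002 at the start (open, standing proud), 0.012 fully home. It slides stiffly under a push of a few newtons (8 N is always enough), meets its stop when home, and stays where it is left
- pot_black: loose white ink pot with a black band and a black lid, 56 mm across, 0.3 kg, standing upright on the tray floor (to be closed); origin at the centre of its underside, z up
- lid_black_top (a point): centre of the flat upper face of the raised, cushioned pad (48 mm across, 6 mm high, same colour) in the middle of the black lid (60 mm across, fluted edge): the spot to press. About 64 mm above the pot's underside when the lid is open, 52 mm when fully home. The pad gives by up to 5 mm under pushes of 9 to 21 N and springs back
- lid_black (a joint): how far the black lid has been pushed down onto its pot, in m: 0 to 0.002 at the start (open, standing proud), 0.012 fully home. It slides stiffly under a push of a few newtons (8 N is always enough), meets its stop when home, and stays where it is left
- pot_blue: loose white ink pot with a blue band and a blue lid, 56 mm across, 0.3 kg, standing upright on the tray floor (not part of the job: its lid stays open); origin at the centre of its underside, z up
- lid_blue_top (a point): centre of the flat upper face of the raised, cushioned pad (48 mm across, 6 mm high, same colour) in the middle of the blue lid (60 mm across, fluted edge): the spot to press. About 64 mm above the pot's underside when the lid is open, 52 mm when fully home. The pad gives by up to 5 mm under pushes of 9 to 21 N and springs back
- lid_blue (a joint): how far the blue lid has been pushed down onto its pot, in m: 0 to 0.002 at the start (open, standing proud), 0.012 fully home. It slides stiffly under a push of a few newtons (8 N is always enough), meets its stop when home, and stays where it is left
- pot_green: loose white ink pot with a green band and a green lid, 56 mm across, 0.3 kg, standing upright on the tray floor (not part of the job: its lid stays open); origin at the centre of its underside, z up
- lid_green_top (a point): centre of the flat upper face of the raised, cushioned pad (48 mm across, 6 mm high, same colour) in the middle of the green lid (60 mm across, fluted edge): the spot to press. About 64 mm above the pot's underside when the lid is open, 52 mm when fully home. The pad gives by up to 5 mm under pushes of 9 to 21 N and springs back
- lid_green (a joint): how far the green lid has been pushed down onto its pot, in m: 0 to 0.002 at the start (open, standing proud), 0.012 fully home. It slides stiffly under a push of a few newtons (8 N is always enough), meets its stop when home, and stays where it is left
- pen: tattoo pen lying along its y axis, 145 mm long, 28 mm thick, black with a short red nose; origin under its middle; loose, to be left alone
- stick: flat pale wooden spatula stick lying along its y axis, 18 x 150 x 4 mm; origin under its middle; loose, to be left alone
- caps: clear strip 36 x 84 mm with six small black open ink caps, 22 mm high; origin under its middle; loose, to be left alone
- bottle_black: black ink bottle with a paper label, 40 mm across, 110 mm high, standing on the table; origin under its middle; loose, to be left alone
- bottle_clear: clear glass wash bottle with white cap, 60 mm across, 150 mm high, standing on the table; origin under its middle; loose, to be left alone
Mind the look-alikes: they are no part of the job. There is more than one size of the pot_red; the job needs the middle-sized. Leave any brown or purple look-alike of the pot_black alone.

How it is judged:
By the outcome, as a careful person would: the job done as asked, in the order asked, and still so for the second after the job is handed in, with the robot touching nothing.
It also fails if it takes over 48 s, if anything falls off the work surface, if the arm or the gripper's body presses on something with over 40 N, if the wrist force passes 120 N, or if a joint passes its speed limit or range.

## Working session

There is one attempt and no reset: what is moved stays moved. The work goes in short steps, Python scripts to look and compute and a tool call to move; the robot and the scene stay as the last step left them, time stands still between calls to the robot, and variables do not carry over. Pictures are saved under pics/ and viewed, at most 10 in all, crops included, and the job is handed in when it is done.

Besides the shell and the picture viewer there is one more tool, called after "Request:" in YAML: its name, and indented under it one key for each argument. carry_out: Moves the arm, as the interface text tells. Its arguments: {"type":"object","properties":{"commands":{"type":"array","items":{"type":"array","items":{"type":"number"}}},"jaw":{"type":"number"}},"required":["commands"]}

```bash
mkdir -p pics; python3 - <<'E'
from bench import *
import cv2,numpy as np,pickle
d={n:snapshot(n) for n in("top","side")}
pickle.dump(d,open("s.pkl","wb"))
for n in d: cv2.imwrite(f"pics/{n}.png",cv2.resize(d[n]["img"][:,:,::-1],(800,600)))
for n in d: print(n,d[n]["R"],d[n]["t"],d[n]["fx"],d[n]["distortion"])
o=get_obs();print(o)
E
```

```text
top [[-0.07136473 -0.99744323 -0.00375141]
 [-0.97470535  0.0705355  -0.21207127]
 [ 0.21179366 -0.01147789 -0.977247  ]] [0.023132   0.54643546 1.28036429] 544.6532114839808 [-0.09425262  0.          0.          0.          0.        ]
side [[ 0.99204062 -0.12588796 -0.00276145]
 [-0.07278312 -0.55538448 -0.82840249]
 [ 0.10275223  0.82200991 -0.56012649]] [-0.5352106   0.09251311  1.069497  ] 383.2328171116312 [0.02908785 0.         0.         0.         0.        ]
{'time': 0.1, 'joint_positions': array([-1.24908110e+00,  8.78849906e-02,  1.37209306e+00, -2.71880141e-06,
        1.68360134e+00, -1.03091217e-01]), 'qvel': array([ 2.13461394e-03, -3.38963323e-03, -3.70897619e-03, -2.64386977e-05,
       -2.35431343e-04,  7.56810001e-04]), 'joint_torque': array([ 1.69767318e-03, -3.41253948e+01, -3.03299832e+01,  7.20144762e-02,
        3.04495264e-02, -8.41799420e-05]), 'tool_pos': array([ 0.22650879, -0.50060567,  0.18372424]), 'ee_rot': array([-3.13961619e+00, -2.01764697e-04,  4.24805941e-01]), 'wrist_force': array([ 0.99603418, -0.08080363, -0.91111905]), 'wrist_torque': array([0.00969871, 0.00728541, 0.00404119]), 'finger_force': 0.0, 'width': 0.09387538231041846}
```

View pics/top.png

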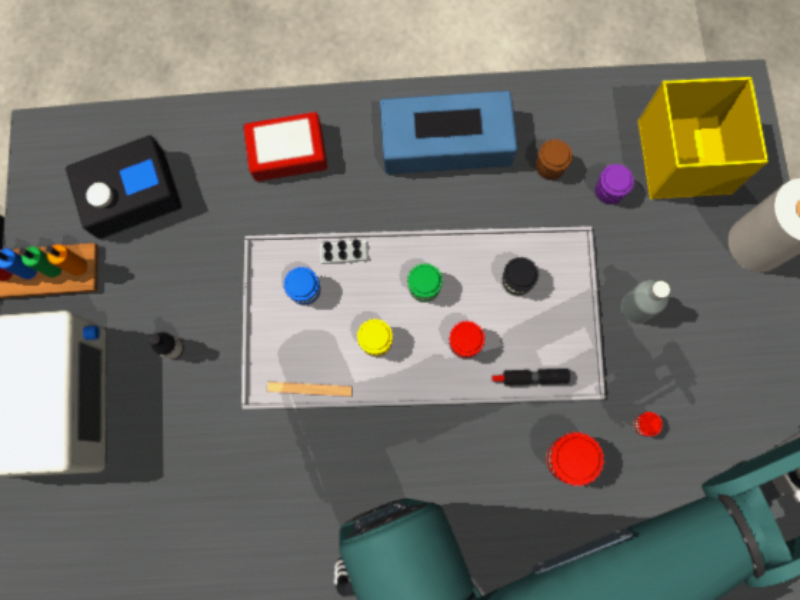

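View pics/side.png

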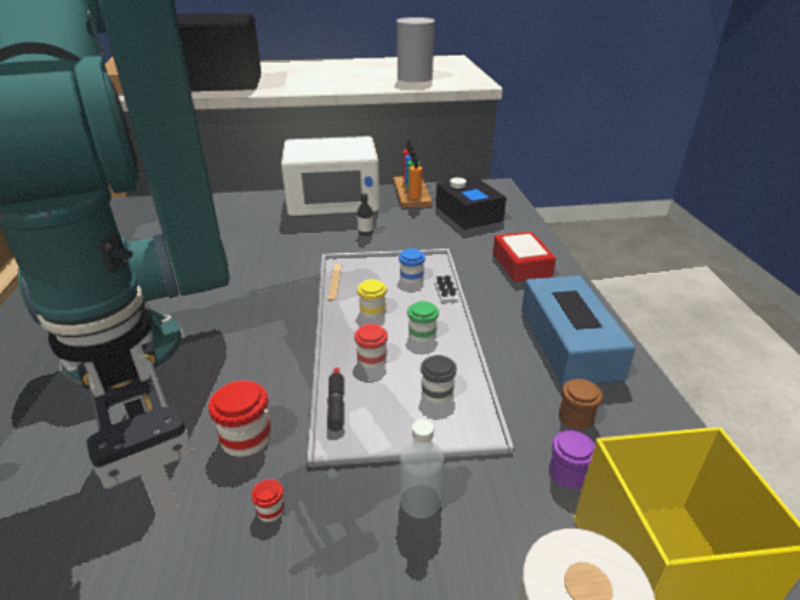

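Top view (800x600): the tray pots are yellow (375,337), red (466,339), black (520,275), blue (302,285) and green (425,281).

Candidates:
- **Yellow:** the pot at (375,337). The yellow box at (700,140) is not a pot.
- **Red:** the middle-sized pot at (466,339). The look-alikes are the large red (577,459), the small red (649,424) and the red box (285,145).
- **Black:** the pot at (520,275). The look-alikes are brown (553,158), purple (615,183), the black bottle (165,345), the pen (537,377) and the caps (344,250).

In the side view the chosen pots are at yellow (372,292), red (371,340) and black (438,372), all on the tray.

```bash
cat > h.py <<'E'
import cv2,numpy as np
def rays(s,uv):
    K=np.array([[s["fx"],0,s["cx"]],[0,s["fy"],s["cy"]],[0,0,1]])
    n=cv2.undistortPoints(np.float64(uv).reshape(-1,1,2),K,np.array(s["distortion"])).reshape(-1,2)
    return np.c_[n,np.ones(len(n))]
def world(s,uv,rz): return (rays(s,uv)*np.asarray(rz)[:,None]-s["t"])@s["R"]
def toplane(s,uv,z):
    d=rays(s,uv)@s["R"]; c=-s["R"].T@s["t"]
    return c+d*((z-c[2])/d[:,2])[:,None]
SEEDS={"top":dict(yellow=(375,337),red=(466,339),black=(520,275),blue=(302,285),green=(425,281)),
"side":dict(yellow=(372,292),red=(371,340),black=(438,372),blue=(411,262),green=(423,317))}
def lid(s,seed,r=26):
    u0,v0=np.array(seed)*.7
    vv,uu=np.mgrid[0:420,0:560]
    near=(np.hypot(uu-u0,vv-v0)<r)&(s["range_z"]>0)
    uv=np.c_[uu[near],vv[near]]
    P=world(s,uv,s["range_z"][near]); return uv,P,s["img"][near]
E
python3 - <<'E'
from h import *;import pickle
d=pickle.load(open("s.pkl","rb"))
for n in d:
  for c,sd in SEEDS[n].items():
    uv,P,rgb=lid(d[n],sd)
    zt=np.percentile(P[:,2],[90,97])
    hi=P[:,2]>np.median(P[P[:,2]>.05][:,2])-.003
    hi&=P[:,2]>.055
    # top-face centre: enclosing circle of high points
    (x,y),r=cv2.minEnclosingCircle(P[hi][:,:2].astype(np.float32))
    q=P[hi].mean(0); zz=np.sort(P[hi][:,2])
    print(n,c,"z",zt.round(4),"mean",q.round(4),"circ",round(x,4),round(y,4),round(r,4),"N",hi.sum(),"medz",np.median(zz).round(4))
s=d["top"]
cv2.imwrite("pics/crop.png",cv2.resize(s["img"][170:300,165:430,::-1],None,fx=3,fy=3,interpolation=cv2.INTER_CUBIC))
# pen, caps, bottle points by height in top
for nm,a in dict(pen=(537,377),clear=(655,290),bigred=(577,459),smallred=(649,424)).items():
    uv,P,_=lid(s,a,14);print(nm,P.mean(0).round(3),P[:,2].max().round(3))
E
```

```text
top yellow z [0.0639 0.0671] mean [0.4866 0.0545 0.0646] circ 0.4869 0.0554 0.0304 N 360 medz 0.0646
top red z [0.0644 0.0681] mean [ 0.4721 -0.102   0.0653] circ 0.4714 -0.1013 0.0305 N 360 medz 0.0652
top black z [0.0642 0.0681] mean [ 0.5782 -0.2043  0.0653] circ 0.5773 -0.2044 0.0306 N 353 medz 0.0651
top blue z [0.0632 0.0666] mean [0.5886 0.1767 0.0643] circ 0.5886 0.1767 0.0304 N 340 medz 0.0642
top green z [0.0641 0.0675] mean [ 0.5787 -0.038   0.0651] circ 0.5787 -0.0381 0.0304 N 332 medz 0.065
side yellow z [0.0623 0.0691] mean [0.4868 0.0146 0.0686] circ 0.4881 -0.0092 0.089 N 172 medz 0.0687
side red z [0.0633 0.0694] mean [ 0.475  -0.1067  0.0679] circ 0.4759 -0.1036 0.0288 N 217 medz 0.0687
side black z [0.0662 0.0693] mean [ 0.5804 -0.2082  0.0682] circ 0.5801 -0.2074 0.0285 N 245 medz 0.0685
side blue z [0.0458 0.0674] mean [0.5841 0.1619 0.0668] circ 0.5586 0.1239 0.0881 N 131 medz 0.0674
side green z [0.061  0.0684] mean [ 0.5813 -0.0418  0.0674] circ 0.5815 -0.0416 0.03 N 172 medz 0.068
pen [ 0.402 -0.222  0.014] 0.035
clear [ 0.529 -0.43   0.08 ] 0.154
bigred [ 0.257 -0.261  0.089] 0.096
smallred [ 0.305 -0.408  0.016] 0.048
```

View pics/crop.png

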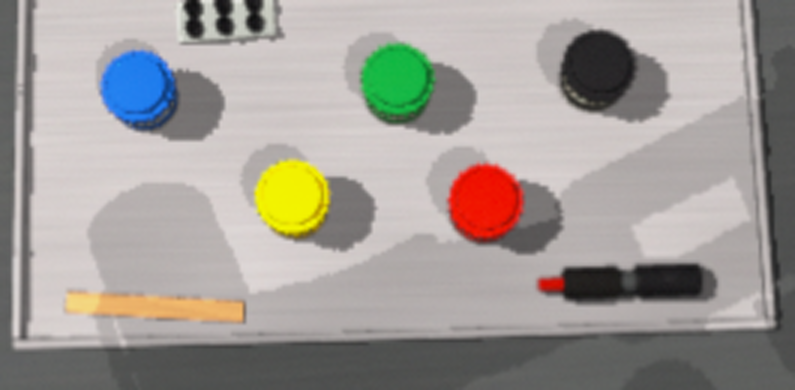

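The crop confirms genuine yellow (292,197), red (486,202) and black (597,68) lids on the tray, all standing proud. Next I move to above yellow with the fingers shut.

Request:
carry_out:
  commands:
    - [0.023,-0.02,0,0,0,0]
    - [0.046,-0.04,0,0,0,0]
    - [0.07,-0.06,0,0,0,0]
    - [0.093,-0.08,0,0,0,0]
    - [0.117,-0.099,0,0,0,0]
  jaw: 0

```text
time: 0.6
tool_pos: [0.2926, -0.3613, 0.1842]
ee_rot: [-3.141, 0.0, 0.424]
wrist_force: [0.7, 0.2, -0.0]
width: 0.0573
finger_force: 0.0
```

Request:
carry_out:
  commands:
    - [0.023,-0.02,0,0,0,0]
    - [0.046,-0.04,0,0,0,0]
    - [0.07,-0.06,0,0,0,0]
    - [0.093,-0.08,0,0,0,0]
    - [0.117,-0.099,0,0,0,0]

```text
time: 1.1
tool_pos: [0.3583, -0.2229, 0.1844]
ee_rot: [-3.141, 0.0, 0.425]
wrist_force: [0.7, -0.6, 0.1]
width: 0.0178
finger_force: 0.0
```

Request:
carry_out:
  commands:
    - [0.023,-0.02,0,0,0,0]
    - [0.046,-0.04,0,0,0,0]
    - [0.07,-0.06,0,0,0,0]
    - [0.093,-0.08,0,0,0,0]
    - [0.117,-0.099,0,0,0,0]

```text
time: 1.6
tool_pos: [0.4241, -0.0845, 0.1843]
ee_rot: [-3.141, 0.001, 0.425]
wrist_force: [0.3, 0.2, -0.6]
width: 0.0005
finger_force: 0.0
```

Request:
carry_out:
  commands:
    - [0.023,-0.02,0,0,0,0]
    - [0.046,-0.04,0,0,0,0]
    - [0.07,-0.06,0,0,0,0]
    - [0.093,-0.08,0,0,0,0]
    - [0.116,-0.099,0,0,0,0]

```text
time: 2.1
tool_pos: [0.489, 0.0535, 0.1842]
ee_rot: [-3.141, 0.001, 0.425]
wrist_force: [-0.5, -0.5, -0.1]
width: 0.0005
finger_force: 0.0
```

Request:
carry_out:
  commands:
    - [0,0,0.03,0,0,0]
    - [0,0,0.06,0,0,0]
    - [0,0,0.085,0,0,0]
    - [0,0,0.102,0,0,0]
    - [0,0,0.106,0,0,0]

```text
time: 2.6
tool_pos: [0.4866, 0.0522, 0.0756]
ee_rot: [-3.139, 0.006, 0.425]
wrist_force: [-0.4, 0.5, -0.7]
width: 0.0007
finger_force: 0.0
```

Request:
carry_out:
  commands:
    - [0,0,0.003,0,0,0]
    - [0,0,0.006,0,0,0]
    - [0,0,0.009,0,0,0]
    - [0,0,0.012,0,0,0]
    - [0,0,0.014,0,0,0]

```text
time: 3.1
tool_pos: [0.4892, 0.0521, 0.065]
ee_rot: [3.141, -0.001, 0.425]
wrist_force: [0.6, 0.1, 0.4]
width: 0.0006
finger_force: 0.0
```

```bash
python3 - <<'E'
from bench import *
import cv2
s=snapshot("side");cv2.imwrite("pics/c1.png",cv2.resize(s["img"][150:300,190:390,::-1],None,fx=3,fy=3))
o=get_obs();print(o["tool_pos"],o["wrist_force"])
E
```

```text
[0.48889639 0.05209607 0.0645539 ] [ 0.41605638 -0.20757905 -0.26853214]
```

View pics/c1.png

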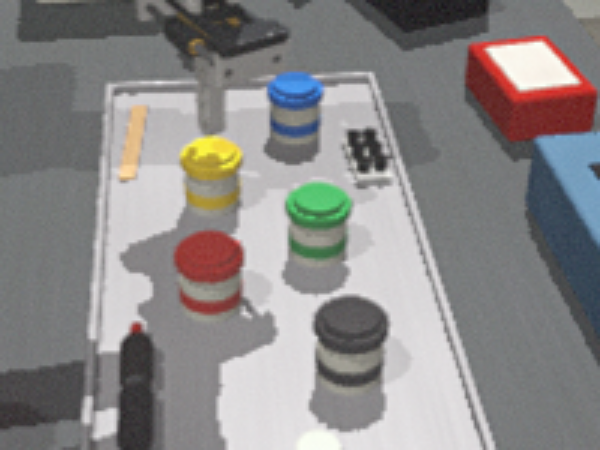

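The tip shows at about (210,130) in the crop, apparently behind the yellow lid at (210,160), and there is no contact force. I'll check this numerically.

```bash
python3 - <<'E'
from bench import *
from h import *
import pickle
o=get_obs();p=o["tool_pos"];print(p)
d={n:snapshot(n) for n in("top","side")};pickle.dump(d,open("s2.pkl","wb"))
for n,s in d.items():
    K=np.array([[s["fx"],0,s["cx"]],[0,s["fy"],s["cy"]],[0,0,1]])
    pr=lambda X:cv2.projectPoints(np.float64(X).reshape(-1,1,3),cv2.Rodrigues(s["R"])[0],s["t"],K,np.array(s["distortion"]))[0].reshape(-1,2).round(1)
    print(n,pr([p,p+[0,0,.03]]).tolist())
s=d["side"];hsv=cv2.cvtColor(s["img"],cv2.COLOR_RGB2HSV)
m=cv2.inRange(hsv,(22,120,60),(36,255,255));m[:180]=0;m[220:]=0;m[:,:240]=0;m[:,290:]=0
v,u=np.nonzero(m);P=world(s,np.c_[u,v],s["range_z"][v,u])
k=P[:,2]>.06
print("lid px",u.min(),u.max(),v.min(),v.max(),P[k].min(0),P[k].max(0),np.median(P[k],0))
# finger column points
for r in range(178,204,2):
    q=world(s,[[260,r]],[s["range_z"][r,260]])[0];print(r,q.round(3),s["img"][r,260])
a=s["img"][165:225,225:300,::-1];b=d["top"]["img"][195:275,220:320,::-1]
cv2.imwrite("pics/c2.png",np.hstack([cv2.resize(a,(375,300),interpolation=cv2.INTER_CUBIC),cv2.resize(b,(375,300),interpolation=cv2.INTER_CUBIC)]))
E
```

```text
[0.48889639 0.05209607 0.0645539 ]
top [[263.0, 234.1], [262.3, 231.9]]
side [[259.8, 201.0], [259.5, 192.2]]
lid px 250 270 195 219 [ 0.42779085 -0.89513336  0.06008639] [0.5188387  0.07650453 0.67421373] [0.48799714 0.0456749  0.06733205]
178 [0.491 0.041 0.148] [127 126 121]
180 [0.491 0.038 0.143] [123 121 120]
182 [0.49  0.038 0.136] [128 127 123]
184 [0.49  0.037 0.13 ] [132 127 125]
186 [0.49  0.039 0.123] [128 125 122]
188 [0.49  0.035 0.119] [131 128 126]
190 [0.49  0.037 0.111] [127 125 122]
192 [0.49  0.039 0.103] [129 127 128]
194 [0.489 0.037 0.098] [119 116 111]
196 [0.491 0.07  0.07 ] [251 241  75]
198 [0.49  0.062 0.068] [243 216  59]
200 [0.489 0.048 0.07 ] [251 244  64]
202 [0.488 0.037 0.071] [179 154  55]
```

View pics/c2.png

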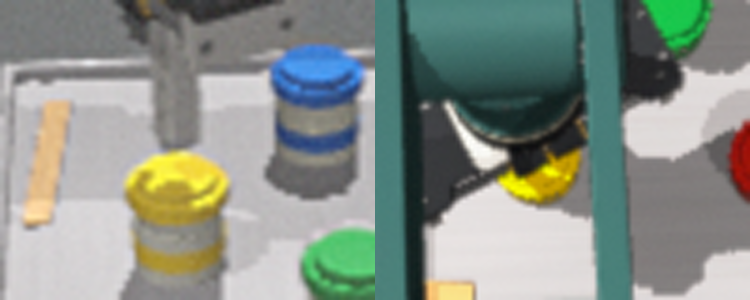

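Side crop: the fingertips end at about (178,140), well above the lid pad at (178,175). The lid is untouched. Depth puts the visible tip at z≈0.095 while the state reports 0.065, so reported z looks about 30 mm low. Depth and x,y agree, so I'll go down slowly on force feedback.

Request:
carry_out:
  commands:
    - [0,0,0.003,0,0,0]
    - [0,0,0.006,0,0,0]
    - [0,0,0.009,0,0,0]
    - [0,0,0.012,0,0,0]
    - [0,0,0.012,0,0,0]

```text
time: 3.75
tool_pos: [0.4885, 0.0521, 0.052]
ee_rot: [-3.141, 0.001, 0.425]
wrist_force: [0.8, -0.4, 1.1]
width: 0.0003
finger_force: 0.0
```

```bash
python3 - <<'E'
from bench import *
from h import *
import pickle
o=get_obs();print(o["tool_pos"],o["wrist_force"],o["joint_positions"])
s=snapshot("side")
for c in (257,260,263):
  for r in range(190,208,2):
    q=world(s,[[c,r]],[s["range_z"][r,c]])[0];print(c,r,q.round(3),s["img"][r,c])
s=pickle.load(open("s.pkl","rb"))["side"]
for r in range(320,372,4):
    q=world(s,[[115,r]],[s["range_z"][r,115]])[0];print(r,q.round(3),s["img"][r,115])
E
```

```text
[0.48846993 0.05213391 0.05204504] [ 0.81226179 -0.41203002  1.07274212] [-9.07983888e-03  2.38965738e-02  1.70491263e+00 -9.01652282e-05
  1.41407553e+00  1.13690484e+00]
257 190 [0.482 0.052 0.103] [114 112 108]
257 192 [0.482 0.05  0.097] [129 125 123]
257 194 [0.482 0.053 0.089] [130 128 124]
257 196 [0.481 0.05  0.083] [129 124 119]
257 198 [0.481 0.051 0.076] [190 183 105]
257 200 [0.481 0.054 0.067] [198 180  53]
257 202 [0.48 0.04 0.07] [179 154  48]
257 204 [0.479 0.034 0.066] [172 147  53]
257 206 [0.479 0.028 0.064] [185 160  52]
260 190 [0.49  0.04  0.109] [123 119 118]
260 192 [0.489 0.038 0.104] [129 127 126]
260 194 [0.489 0.041 0.095] [127 127 124]
260 196 [0.489 0.042 0.088] [124 120 120]
260 198 [0.489 0.043 0.08 ] [124 117 110]
260 200 [0.489 0.051 0.069] [137 117  50]
260 202 [0.489 0.042 0.067] [184 157  54]
260 204 [0.488 0.034 0.066] [171 145  56]
260 206 [0.487 0.026 0.064] [181 157  53]
263 190 [0.499 0.043 0.107] [125 122 120]
263 192 [0.498 0.042 0.101] [128 126 122]
263 194 [0.498 0.044 0.093] [125 122 119]
263 196 [0.498 0.041 0.088] [119 118 123]
263 198 [0.499 0.063 0.067] [245 216  71]
263 200 [0.498 0.049 0.069] [209 182  53]
263 202 [0.497 0.039 0.068] [188 168  57]
263 204 [0.496 0.031 0.067] [152 129  49]
263 206 [0.496 0.026 0.063] [181 155  53]
320 [ 0.272 -0.567  0.31 ] [123 121 117]
324 [ 0.271 -0.568  0.304] [117 116 116]
328 [ 0.146 -0.314  0.004] [108 104 102]
332 [ 0.26  -0.551  0.27 ] [121 118 114]
336 [ 0.258 -0.552  0.264] [120 115 112]
340 [ 0.257 -0.552  0.256] [119 118 118]
344 [ 0.255 -0.552  0.248] [117 114 113]
348 [ 0.254 -0.554  0.242] [123 120 118]
352 [ 0.252 -0.554  0.235] [119 116 116]
356 [ 0.25  -0.554  0.226] [120 116 114]
360 [ 0.249 -0.554  0.219] [114 111 111]
364 [ 0.165 -0.399 -0.   ] [117 119 120]
368 [ 0.167 -0.409  0.001] [119 119 117]
```

Request:
carry_out:
  commands:
    - [0,0,0.002,0,0,0]
    - [0,0,0.004,0,0,0]
    - [0,0,0.006,0,0,0]
    - [0,0,0.008,0,0,0]
    - [0,0,0.008,0,0,0]

```text
time: 4.3
tool_pos: [0.489, 0.0521, 0.0451]
ee_rot: [3.141, -0.0, 0.425]
wrist_force: [-0.7, 0.4, 1.8]
width: 0.0005
finger_force: 1.3
```

Request:
carry_out:
  commands:
    - [0,0,0.001,0,0,0]
    - [0,0,0.002,0,0,0]
    - [0,0,0.003,0,0,0]
    - [0,0,0.004,0,0,0]
    - [0,0,0.004,0,0,0]

```text
time: 4.8
tool_pos: [0.4891, 0.0521, 0.0413]
ee_rot: [3.141, -0.0, 0.425]
wrist_force: [-2.0, -0.0, 4.8]
width: 0.0004
finger_force: 2.4
```

Request:
carry_out:
  commands:
    - [0,0,0.001,0,0,0]
    - [0,0,0.002,0,0,0]
    - [0,0,0.003,0,0,0]
    - [0,0,0.004,0,0,0]
    - [0,0,0.004,0,0,0]

```text
time: 5.3
tool_pos: [0.4891, 0.0521, 0.0375]
ee_rot: [3.141, -0.0, 0.425]
wrist_force: [-2.6, 0.2, 5.9]
width: 0.0002
finger_force: 2.9
```

Contact was at reported z≈0.044, and the lid is now sliding at about 5 N.

Request:
carry_out:
  commands:
    - [0,0,0.001,0,0,0]
    - [0,0,0.002,0,0,0]
    - [0,0,0.003,0,0,0]
    - [0,0,0.004,0,0,0]
    - [0,0,0.004,0,0,0]

```text
time: 5.8
tool_pos: [0.4892, 0.0521, 0.0345]
ee_rot: [3.141, -0.001, 0.425]
wrist_force: [-4.8, -0.6, 10.1]
width: 0.0006
finger_force: 5.6
```

Request:
carry_out:
  commands:
    - [0,0,0.0005,0,0,0]
    - [0,0,0.001,0,0,0]
    - [0,0,0.0015,0,0,0]
    - [0,0,0.002,0,0,0]
    - [0,0,0.002,0,0,0]

```text
time: 6.3
tool_pos: [0.4893, 0.0521, 0.0333]
ee_rot: [3.141, -0.001, 0.425]
wrist_force: [-6.1, 0.7, 13.3]
width: 0.0006
finger_force: 7.1
```

Request:
carry_out:
  commands:
    - [0,0,0.0005,0,0,0]
    - [0,0,0.001,0,0,0]
    - [0,0,0.001,0,0,0]
    - [0,0,0.001,0,0,0]
    - [0,0,0.001,0,0,0]

```text
time: 6.8
tool_pos: [0.4893, 0.0521, 0.0327]
ee_rot: [3.141, -0.001, 0.425]
wrist_force: [-6.3, -1.2, 15.4]
width: 0.0005
finger_force: 7.8
```

```bash
cat > chk.py <<'E'
from bench import *
from h import *
import pickle,sys
o=get_obs();print(o["tool_pos"].round(4),o["wrist_force"].round(1),o["wrist_torque"].round(2),o["ee_rot"].round(4))
s0=pickle.load(open("s.pkl","rb"))["side"];s=snapshot("side")
R={"yellow":((22,120,60),(36,255,255)),"red":((0,150,60),(6,255,255)),"blue":((100,150,50),(125,255,255)),"green":((50,120,40),(85,255,255)),"black":((0,0,0),(179,255,60))}
for c in R:
  for nm,a in(("old",s0),("new",s)):
    m=cv2.inRange(cv2.cvtColor(a["img"],cv2.COLOR_RGB2HSV),*R[c])
    u0,v0=np.array(SEEDS["side"][c])*.7
    vv,uu=np.nonzero(m);k=np.hypot(uu-u0,vv-v0)<24;uu=uu[k];vv=vv[k]
    P=world(a,np.c_[uu,vv],a["range_z"][vv,uu]);k=(P[:,2]>.03)&(P[:,2]<.08);P=P[k]
    h=P[P[:,2]>np.percentile(P[:,2],60)]
    print(c,nm,"xy",((P.max(0)+P.min(0))/2)[:2].round(4),"top",np.median(h[:,2]).round(4),"n",len(P))
cv2.imwrite(sys.argv[1],cv2.resize(s["img"][150:300,190:390,::-1],None,fx=3,fy=3,interpolation=cv2.INTER_CUBIC))
E
python3 chk.py pics/c3.png
```

```text
[0.4893 0.0521 0.0327] [-6.3 -1.2 15.4] [-0.02  1.29  0.03] [ 3.1408e+00 -1.1000e-03  4.2490e-01]
yellow old xy [0.4881 0.0485] top 0.0688 n 224
yellow new xy [0.4903 0.0523] top 0.0546 n 179
red old xy [ 0.4747 -0.1051] top 0.0695 n 263
red new xy [ 0.4732 -0.1081] top 0.0695 n 229
blue old xy [0.5911 0.1728] top 0.068 n 154
blue new xy [0.596  0.1729] top 0.0685 n 108
green old xy [ 0.5813 -0.0422] top 0.0687 n 193
green new xy [ 0.5811 -0.0426] top 0.0688 n 220
black old xy [ 0.5549 -0.218 ] top 0.0592 n 2
black new xy [ 0.5756 -0.2255] top 0.0635 n 7
```

View pics/c3.png

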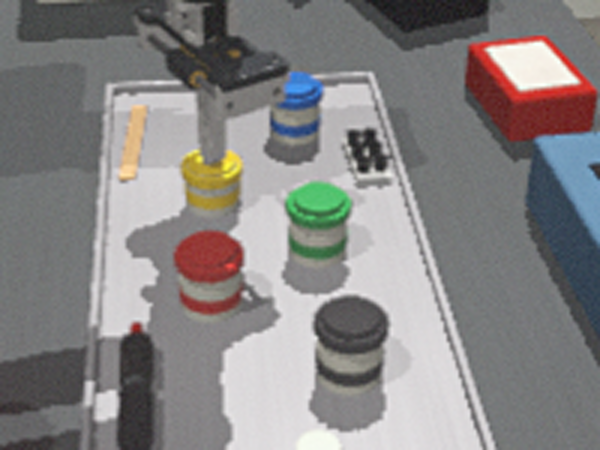

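The yellow lid is clearly down in the side view at (212,165), with its top about 0.0546 against 0.0688 before; red, green, blue and black are unchanged. Lift straight up and go over to red.

Request:
carry_out:
  commands:
    - [0,0,-0.005,0,0,0]
    - [0,0,-0.015,0,0,0]
    - [0,0,-0.03,0,0,0]
    - [0,0,-0.045,0,0,0]
    - [0,0,-0.05,0,0,0]

```text
time: 7.35
tool_pos: [0.49, 0.0521, 0.0811]
ee_rot: [3.14, -0.003, 0.425]
wrist_force: [0.3, 0.0, -0.4]
width: 0.0002
finger_force: 0.0
```

Request:
carry_out:
  commands:
    - [-0.015,0.027,0,0,0,0]
    - [-0.031,0.054,0,0,0,0]
    - [-0.047,0.081,0,0,0,0]
    - [-0.065,0.112,0,0,0,0]
    - [-0.078,0.134,0,0,0,0]

```text
time: 7.85
tool_pos: [0.4725, -0.1039, 0.079]
ee_rot: [-3.142, 0.001, 0.424]
wrist_force: [0.2, -0.1, 0.2]
width: 0.0003
finger_force: 0.0
```

Request:
carry_out:
  commands:
    - [0,0,0.005,0,0,0]
    - [0,0,0.01,0,0,0]
    - [0,0,0.016,0,0,0]
    - [0,0,0.02,0,0,0]
    - [0,0,0.02,0,0,0]

```text
time: 8.35
tool_pos: [0.4725, -0.1009, 0.0586]
ee_rot: [-3.14, 0.002, 0.426]
wrist_force: [-0.4, 0.0, -0.0]
width: 0.0006
finger_force: 0.0
```

```bash
python3 chk.py pics/c4.png
```

```text
[ 0.4725 -0.1009  0.0586] [-0.4  0.  -0. ] [-0.02 -0.    0.04] [-3.140e+00  1.500e-03  4.264e-01]
yellow old xy [0.4881 0.0485] top 0.0688 n 224
yellow new xy [0.4639 0.052 ] top 0.053 n 12
red old xy [ 0.4747 -0.1051] top 0.0695 n 263
red new xy [ 0.4747 -0.1087] top 0.0694 n 231
blue old xy [0.5911 0.1728] top 0.068 n 154
blue new xy [0.5908 0.1718] top 0.0683 n 162
green old xy [ 0.5813 -0.0422] top 0.0687 n 193
green new xy [ 0.58  -0.044] top 0.069 n 180
black old xy [ 0.5549 -0.218 ] top 0.0592 n 2
black new xy [ 0.5717 -0.2212] top 0.0661 n 3
```

View pics/c4.png

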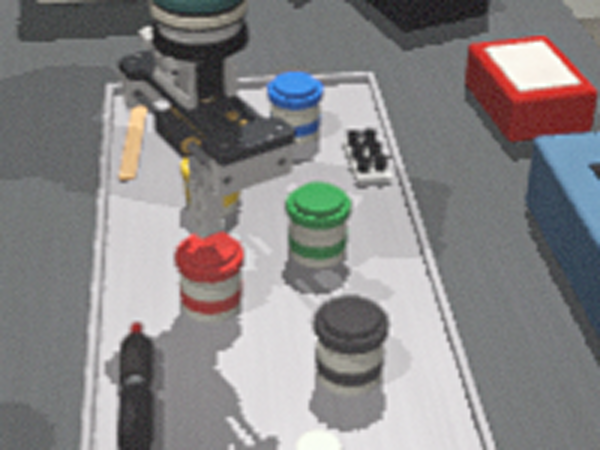

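Fingertips at (205,232) sit over the red lid at (210,255). Descend to contact and press at the same levels as yellow.

Request:
carry_out:
  commands:
    - [0,0,0.003,0,0,0]
    - [0,0,0.006,0,0,0]
    - [0,0,0.009,0,0,0]
    - [0,0,0.012,0,0,0]
    - [0,0,0.013,0,0,0]

```text
time: 8.9
tool_pos: [0.473, -0.1021, 0.0468]
ee_rot: [-3.141, 0.0, 0.425]
wrist_force: [-1.1, 0.8, 5.1]
width: 0.0003
finger_force: 2.2
```

Request:
carry_out:
  commands:
    - [0,0,0.001,0,0,0]
    - [0,0,0.002,0,0,0]
    - [0,0,0.003,0,0,0]
    - [0,0,0.004,0,0,0]
    - [0,0,0.005,0,0,0]

```text
time: 9.4
tool_pos: [0.4731, -0.1021, 0.0422]
ee_rot: [3.141, -0.0, 0.425]
wrist_force: [-2.8, 1.2, 6.5]
width: 0.0004
finger_force: 2.8
```

Request:
carry_out:
  commands:
    - [0,0,0.001,0,0,0]
    - [0,0,0.002,0,0,0]
    - [0,0,0.003,0,0,0]
    - [0,0,0.004,0,0,0]
    - [0,0,0.005,0,0,0]

```text
time: 9.9
tool_pos: [0.4731, -0.1021, 0.0374]
ee_rot: [3.141, -0.0, 0.425]
wrist_force: [-3.0, 1.8, 6.9]
width: 0.0005
finger_force: 3.4
```

Request:
carry_out:
  commands:
    - [0,0,0.001,0,0,0]
    - [0,0,0.002,0,0,0]
    - [0,0,0.003,0,0,0]
    - [0,0,0.003,0,0,0]
    - [0,0,0.003,0,0,0]

```text
time: 10.4
tool_pos: [0.4732, -0.1021, 0.0352]
ee_rot: [3.141, -0.0, 0.425]
wrist_force: [-4.7, 1.6, 9.3]
width: 0.0006
finger_force: 4.9
```

Request:
carry_out:
  commands:
    - [0,0,0.0005,0,0,0]
    - [0,0,0.001,0,0,0]
    - [0,0,0.0015,0,0,0]
    - [0,0,0.0015,0,0,0]
    - [0,0,0.0015,0,0,0]

```text
time: 10.9
tool_pos: [0.4732, -0.1022, 0.0342]
ee_rot: [3.141, -0.0, 0.425]
wrist_force: [-5.6, 1.6, 12.4]
width: 0.0004
finger_force: 6.0
```

Request:
carry_out:
  commands:
    - [0,0,0.0005,0,0,0]
    - [0,0,0.001,0,0,0]
    - [0,0,0.0015,0,0,0]
    - [0,0,0.0015,0,0,0]
    - [0,0,0.0015,0,0,0]

```text
time: 11.4
tool_pos: [0.4732, -0.1021, 0.0332]
ee_rot: [3.141, -0.0, 0.425]
wrist_force: [-6.0, 1.9, 14.3]
width: 0.0005
finger_force: 7.2
```

Request:
carry_out:
  commands:
    - [0,0,-0.005,0,0,0]
    - [0,0,-0.015,0,0,0]
    - [0,0,-0.03,0,0,0]
    - [0,0,-0.045,0,0,0]
    - [0,0,-0.05,0,0,0]

```text
time: 11.9
tool_pos: [0.4742, -0.1026, 0.0822]
ee_rot: [3.139, -0.002, 0.425]
wrist_force: [0.2, -1.1, 0.8]
width: 0.0005
finger_force: 0.0
```

Request:
carry_out:
  commands:
    - [0.01,0.027,0,0,0,0]
    - [0.021,0.055,0,0,0,0]
    - [0.032,0.083,0,0,0,0]
    - [0.043,0.112,0,0,0,0]
    - [0.053,0.138,0,0,0,0]

```text
time: 12.4
tool_pos: [0.5789, -0.207, 0.0796]
ee_rot: [-3.141, 0.001, 0.425]
wrist_force: [-0.2, 0.3, -0.3]
width: 0.0008
finger_force: 0.0
```

Request:
carry_out:
  commands:
    - [0,0,0.005,0,0,0]
    - [0,0,0.01,0,0,0]
    - [0,0,0.016,0,0,0]
    - [0,0,0.02,0,0,0]
    - [0,0,0.02,0,0,0]

```text
time: 12.9
tool_pos: [0.5772, -0.205, 0.0598]
ee_rot: [-3.14, 0.001, 0.425]
wrist_force: [0.0, -0.2, -0.4]
width: 0.0003
finger_force: 0.0
```

```bash
python3 chk.py pics/c5.png
```

```text
[ 0.5772 -0.205   0.0598] [ 0.  -0.2 -0.4] [ 0.01 -0.02  0.07] [-3.1401e+00  1.3000e-03  4.2550e-01]
yellow old xy [0.4881 0.0485] top 0.0688 n 224
yellow new xy [0.4904 0.0507] top 0.058 n 219
red old xy [ 0.4747 -0.1051] top 0.0695 n 263
red new xy [ 0.4744 -0.107 ] top 0.0583 n 214
blue old xy [0.5911 0.1728] top 0.068 n 154
blue new xy [0.5843 0.1762] top 0.0691 n 71
green old xy [ 0.5813 -0.0422] top 0.0687 n 193
green new xy [ 0.5692 -0.0463] top 0.0685 n 64
black old xy [ 0.5549 -0.218 ] top 0.0592 n 2
black new xy [ 0.5768 -0.2163] top 0.0686 n 42
```

View pics/c5.png

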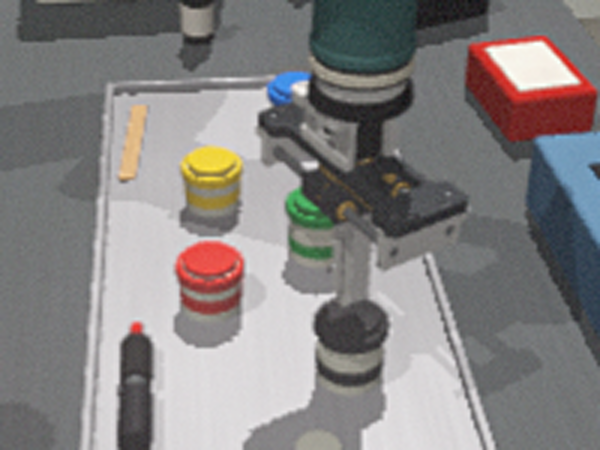

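Yellow (212,165) and red (210,265) are down by 11–12 mm, and blue and green are still open. The fingertips are over black at (350,305). Now press black.

Request:
carry_out:
  commands:
    - [0,0,0.003,0,0,0]
    - [0,0,0.006,0,0,0]
    - [0,0,0.009,0,0,0]
    - [0,0,0.012,0,0,0]
    - [0,0,0.013,0,0,0]

```text
time: 13.45
tool_pos: [0.578, -0.2059, 0.0472]
ee_rot: [-3.141, 0.001, 0.425]
wrist_force: [-1.0, -0.3, -0.2]
width: 0.0005
finger_force: 0.0
```

Request:
carry_out:
  commands:
    - [0,0,0.001,0,0,0]
    - [0,0,0.002,0,0,0]
    - [0,0,0.003,0,0,0]
    - [0,0,0.004,0,0,0]
    - [0,0,0.005,0,0,0]

```text
time: 13.95
tool_pos: [0.5782, -0.206, 0.0433]
ee_rot: [3.141, 0.0, 0.425]
wrist_force: [-2.6, -0.0, 5.6]
width: 0.0004
finger_force: 2.7
```

Request:
carry_out:
  commands:
    - [0,0,0.001,0,0,0]
    - [0,0,0.002,0,0,0]
    - [0,0,0.003,0,0,0]
    - [0,0,0.004,0,0,0]
    - [0,0,0.005,0,0,0]

```text
time: 14.45
tool_pos: [0.5782, -0.206, 0.0385]
ee_rot: [3.141, 0.0, 0.425]
wrist_force: [-2.3, 0.9, 6.6]
width: 0.0005
finger_force: 3.3
```

Request:
carry_out:
  commands:
    - [0,0,0.001,0,0,0]
    - [0,0,0.002,0,0,0]
    - [0,0,0.003,0,0,0]
    - [0,0,0.004,0,0,0]
    - [0,0,0.004,0,0,0]

```text
time: 14.95
tool_pos: [0.5782, -0.206, 0.0353]
ee_rot: [3.141, -0.0, 0.425]
wrist_force: [-4.8, 2.3, 9.4]
width: 0.0008
finger_force: 4.7
```

Request:
carry_out:
  commands:
    - [0,0,0.0005,0,0,0]
    - [0,0,0.001,0,0,0]
    - [0,0,0.0015,0,0,0]
    - [0,0,0.0015,0,0,0]
    - [0,0,0.0015,0,0,0]

```text
time: 15.45
tool_pos: [0.5783, -0.206, 0.0345]
ee_rot: [3.141, -0.0, 0.425]
wrist_force: [-5.7, 2.6, 11.3]
width: 0.0002
finger_force: 5.7
```

Request:
carry_out:
  commands:
    - [0,0,0.0005,0,0,0]
    - [0,0,0.001,0,0,0]
    - [0,0,0.0015,0,0,0]
    - [0,0,0.002,0,0,0]
    - [0,0,0.002,0,0,0]

```text
time: 15.95
tool_pos: [0.5783, -0.206, 0.0333]
ee_rot: [3.141, -0.0, 0.425]
wrist_force: [-7.3, 2.1, 14.3]
width: 0.0001
finger_force: 7.1
```

Request:
carry_out:
  commands:
    - [0,0,-0.005,0,0,0]
    - [0,0,-0.02,0,0,0]
    - [0,0,-0.045,0,0,0]
    - [0,0,-0.07,0,0,0]
    - [0,0,-0.09,0,0,0]

```text
time: 16.45
tool_pos: [0.5791, -0.2064, 0.1219]
ee_rot: [3.14, -0.001, 0.425]
wrist_force: [0.3, -0.4, -0.2]
width: 0.0004
finger_force: 0.0
```

Request:
carry_out:
  commands:
    - [0,0,-0.025,0,0,0]
    - [0,0,-0.05,0,0,0]
    - [0,0,-0.075,0,0,0]
    - [0,0,-0.09,0,0,0]
    - [0,0,-0.09,0,0,0]

```text
time: 16.95
tool_pos: [0.5797, -0.2067, 0.2133]
ee_rot: [3.137, -0.004, 0.425]
wrist_force: [0.6, -1.0, -0.1]
width: 0.0003
finger_force: 0.0
```

```bash
sed -i 's/(179,255,60)/(179,255,90)/' chk.py; python3 chk.py pics/c6.png
```

```text
[ 0.5797 -0.2067  0.2133] [ 0.6 -1.  -0.1] [-0.02 -0.04  0.04] [ 3.1371 -0.0038  0.4248]
yellow old xy [0.4881 0.0485] top 0.0688 n 224
yellow new xy [0.4893 0.0493] top 0.0581 n 218
red old xy [ 0.4747 -0.1051] top 0.0695 n 263
red new xy [ 0.4743 -0.1073] top 0.058 n 212
blue old xy [0.5911 0.1728] top 0.068 n 154
blue new xy [0.5909 0.1723] top 0.0683 n 161
green old xy [ 0.5813 -0.0422] top 0.0687 n 193
green new xy [ 0.5812 -0.0424] top 0.069 n 197
black old xy [ 0.5793 -0.2109] top 0.0687 n 299
black new xy [ 0.5792 -0.212 ] top 0.0581 n 206
```

View pics/c6.png

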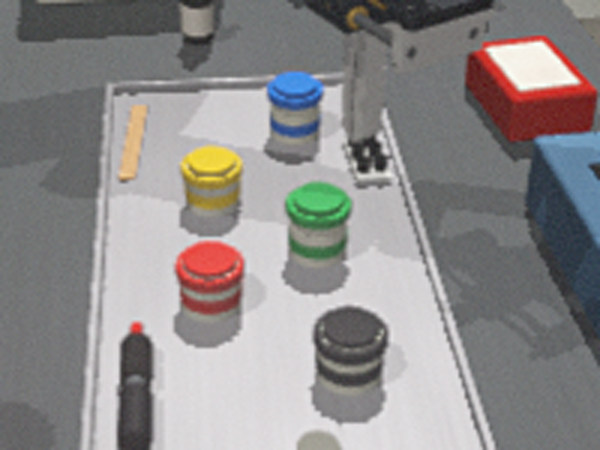

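All three lids (yellow 212,165; red 210,265; black 350,335) sit at the same closed height, about 0.058. Blue and green are untouched and no pot has shifted.

```bash
python3 -c "
from bench import *
print(close_job())"
```

```text
the job is handed in; nothing more can be done
None
```

I pressed the yellow, red and black lids home in that order, at about 15 N each; the camera then showed all three at the same closed height, blue and green still open and no pot moved, and the job was handed in at about 17 s (no verdict was returned).

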